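Sort tubs by feel and build a stack of stack-nest crates

ROBOT

A 7-joint arm with a two-finger parallel gripper is mounted at the origin on a cart in front of the work surface, level with it; the furniture and walls round the work are solid. World frame = base frame: x ahead of the robot, y to its left, z up, the work surface at z = 0. Lengths are in m, angles in degrees, forces in N, time in s.
With the tool pointing down it reaches from about 0.4 to 0.925 m from the base axis. Payload 4.1 kg.
Tool frame: the origin (TCP) lies at the very end of the fingers, on their centre line; the grasp point (between the pads) lies 19 mm behind it; z points along the fingers, y is the direction in which the jaws open and shut (so a half turn about z gives the same grasp; the last joint's range is limited). The gripper opens to 85 mm and grips with 20 to 120 N. Pads are 22 mm wide; open, the fingers measure 114 mm over their backs; the gripper's body (76 mm by 85 mm) begins 54 mm behind the grasp point. The pads swing forward as they close: fully open they stand 13 mm farther back than shut.
Start: joints at [-71.963, 22.827, 2.584, 88.041, -1.071, 69.15, -2.905], TCP at [0.261, 0.595, 0.231] pointing down, gripper open.
Joint ranges: [-161.44, 161.44], [-28.35, 127.94], [-78.24, 83.42], [0, 140.83], [-78.03, 258.03], [13.02, 114.36], [-168.23, 168.23]. Speed limits (degrees/s): [147.25, 147.25, 180, 180, 180, 180, 180].

INTERFACE

Orientations are given as [roll, pitch, yaw] about the fixed x, y, z axes, in that order (R = Rz(yaw) Ry(pitch) Rx(roll)).
In Python, from rig import bot gives the robot as it stands.
- The arm moves only by the tool jog_arm, never from a script. Its argument "moves" is a list of rows, each a list of 2 entries, a list of its own where there are three numbers: the shift along the tool's x, y, z in mm, then the turn, a rotation vector about the tool's x, y, z in rad. In form: [[[dx, dy, dz], [rx, ry, rz]], ...]. A call has 1 to 20 rows; each row shifts and turns the commanded pose from where the row before left it, along the tool's axes as they then stand; what a row does not reach is not made up. A row lasts 1/12 s, in which the tool goes at most 41.7 mm and 7.16 degrees, less where a joint would pass 70% of its speed; a pose out of reach is approached as far as the arm can. A call with a gripper value outside its range is refused whole. "hand" is the finger opening in mm, from 0 to 85.4, set as the call begins (left out, the last holds). The fingers move at their own pace and stop on an object; "squeeze" is the grip in N (left out, the last holds). Time passes only in rows, so rows that do not move let the fingers close. It gives the time, the measured TCP pose, the force and the opening at its end, in the units of the state.
- bot.get_obs(): the state, without advancing time (a new reading comes with each control period).
- bot.snapshot(name): name is "side" or "top" or "wrist"; returns the picture (400x640x3 uint8, red, green, blue); there is no depth.
- bot.camera_info(name): a dict with "camera_matrix" (3x3 intrinsics, pixels), "rvec" (rotation vector, rad) and "tvec" (3), from world to camera coordinates, as OpenCV has them. Camera axes: x right, y down, z forward; pixel columns grow to the right and rows downward; lengths in m; the calibration is good to about 2 mm. A picture is of the moment at which its call begins: read the wrist's pose just before it. camera_info takes no time and is no camera call; for the wrist camera it gives the pose at the moment of the call.
- bot.close_job(): hands the job in, once; it reports no verdict.
Trained networks look in the newest picture that a camera, given by its name, has taken for a name from the list of things; names that differ only in an ending like _2 or _b are one class to them, and where a whole thing is asked for, a point or a joint stands for the part that bears it (a point fixed in the world has none). Each returns a list of dicts, best first, with "p" (0 to 1); they miss things now and then, are a little off and sometimes report something else, mostly with a low value. They report only what shows in the picture. A call takes as long as a camera call. They do not tell look-alikes from the thing itself.
- bot.boxes_of(target, camera): "at" ([column, row] in pixels, amid what is visible of it).
- bot.cut_out(target, camera): "region" (400x640 bool, what is visible of it) and "at" ([column, row] in pixels, amid what is visible of it).
- bot.tip_of(target, camera): "at" ([column, row] in pixels: a listed point, or the origin of a listed thing).
The state is a dict: "clock": time; "joints": joint angles; "joint_velocities": joint speeds; "joint_torque": joint torques, N m; "position": TCP position; "orientation": TCP orientation; "contact_force": force on the tool from outside, world axes, zero at the start; "torque": the same for the moment, N m; "opening": opening from 0.0 (shut) to 1.0 (fully open).
Only numpy, scipy, OpenCV 4.12 (cv2) and the standard library are available. Lean on these libraries where they do the work, as an engineer would, in place of code of your own. Each camera call takes 0.05 s, during which the arm holds its last target. There are 200 camera calls.

TASK

Pack the small white tubs for the store: the full, heavy ones go into the grey crate and the empty, light ones into the green crate; they all look alike, so feel the weight of each as you lift it. First take the green crate out of the grey one it is nested in; when the full tubs are in the grey crate, stand the green crate on it, then the yellow crate on the green one, each turned half round from the crate below (blue ends alternating) so that it sits level on the rim lugs instead of nesting on the tubs. Leave the amber jar and the nail brush alone.

Things in the scene. Friction and masses are not known exactly. Their poses are not given: they have to be found in the camera images.
- crate_low: GREY stack-nest crate on the table, the green one nested in it. Origin at the centre of its underside, z up, its +x end wall BLUE. All crates alike, mm: 172 long (x), 124 wide (y), 96 high, 0.2 to 0.27 kg. Lower half (to z 47) 152x100 outside, floor 5 thick, inside 144 long, 68 wide between pockets. Upper half wider: long walls 8 thick, 54 to 62 off the middle line, plain to pinch from above at mid length; inside 160x108.
- crate_mid: GREEN crate of the same shape, nested at the start in the grey one (underside 51 above the grey one's). Origin at the centre of its underside, z up, its +x end wall BLUE. Same way round a crate nests 51 up; turned 180 degrees about the vertical it stands on the lugs of the crate below, underside 86 above the other's, its foot 10 deep inside the rim with 4 mm play all round.
- crate_top: YELLOW crate of the same shape, alone and empty on the table. Origin at the centre of its underside, z up, its +x end wall BLUE. Rim lugs of every crate: four, 14 wide, sticking 12 in from the long walls at x = +60 and x = -28 on both sides, tops at z 86, 10 below the rim; the lower half has outside pockets at the same x that let the lugs pass when nested.
- crate_low_mark (a point): middle of the top edge of that crate's blue end wall, 83 mm along its +x and 96 above its underside
- crate_mid_mark (a point): middle of the top edge of that crate's blue end wall, 83 mm along its +x and 96 above its underside
- crate_top_mark (a point): middle of the top edge of that crate's blue end wall, 83 mm along its +x and 96 above its underside
- tub_1: small white tub, orange cap, 33 diameter x 72 high (cap 28 diameter from z 58 up), upright; origin at the centre of its underside, z up. All look alike: full 0.2 to 0.3 kg, empty 0.02 to 0.03 kg; feel which when lifting. 2 to 4 tubs are there (absent: None). A wall shelf hangs 0.69 m above the table beyond x = 0.59 m: lift no higher than needed there.
- tub_2: small white tub, orange cap, 33 diameter x 72 high (cap 28 diameter from z 58 up), upright; origin at the centre of its underside, z up. All look alike: full 0.2 to 0.3 kg, empty 0.02 to 0.03 kg; feel which when lifting. 2 to 4 tubs are there (absent: None). A wall shelf hangs 0.69 m above the table beyond x = 0.59 m: lift no higher than needed there.
- tub_3: small white tub, orange cap, 33 diameter x 72 high (cap 28 diameter from z 58 up), upright; origin at the centre of its underside, z up. All look alike: full 0.2 to 0.3 kg, empty 0.02 to 0.03 kg; feel which when lifting. 2 to 4 tubs are there (absent: None). A wall shelf hangs 0.69 m above the table beyond x = 0.59 m: lift no higher than needed there.
- tub_4: small white tub, orange cap, 33 diameter x 72 high (cap 28 diameter from z 58 up), upright; origin at the centre of its underside, z up. All look alike: full 0.2 to 0.3 kg, empty 0.02 to 0.03 kg; feel which when lifting. 2 to 4 tubs are there (absent: None). A wall shelf hangs 0.69 m above the table beyond x = 0.59 m: lift no higher than needed there.
- amber_jar: bystander: small square amber jar with pink cap, 37x46x74; leave alone
- nail_brush: bystander: green nail brush, 30x85x22; leave alone
Mind the look-alikes: they are no part of the job. Leave any black look-alike of the tub_1 alone.

How it is judged (in metres and radians):
On the way, in this order (a step that is already met when the one before it is completed fails the run):
1. green crate out of the grey one, all full tubs in the grey crate (x of tub_1 in the frame of crate_low between -0.078 and 0.078 m and y of tub_1 in the frame of crate_low between -0.052 and 0.052 m and z of tub_1 in the frame of crate_low between -0.005 and 0.07 m and x of tub_3 in the frame of crate_low between -0.078 and 0.078 m and y of tub_3 in the frame of crate_low between -0.052 and 0.052 m and z of tub_3 in the frame of crate_low between -0.005 and 0.07 m and horizontal distance between crate_mid and crate_low above 0.1 m), for 0.2 s.
2. green crate stands turned on the grey crate's lugs (x of crate_mid in the frame of crate_low between -0.008 and 0.008 m and y of crate_mid in the frame of crate_low between -0.008 and 0.008 m and z of crate_mid in the frame of crate_low between 0.082 and 0.09 m and x of crate_mid_mark in the frame of crate_low below -0.07 m and angle between the x axis of crate_mid and the x axis of crate_low, either way round below 0.1 rad and angle between crate_mid's own z axis and vertical below 0.05 rad), for 0.2 s.
3. yellow crate stands turned on the green crate's lugs (x of crate_top in the frame of crate_mid between -0.008 and 0.008 m and y of crate_top in the frame of crate_mid between -0.008 and 0.008 m and z of crate_top in the frame of crate_mid between 0.082 and 0.09 m and x of crate_top_mark in the frame of crate_mid below -0.07 m and angle between the x axis of crate_top and the x axis of crate_mid, either way round below 0.1 rad and angle between crate_top's own z axis and vertical below 0.05 rad), for 0.2 s.
At the end, for the whole second after the job is handed in: Full tubs in the grey crate, empty ones in the green; grey flat on the table, green on grey, yellow on green, each turned 180 deg from the one below (0.1 rad), underside 82 to 90 mm above the other's, within 8 mm along its length and width, level to 0.05 rad; all at rest (all of step 2 and all of step 3 and x of tub_1 in the frame of crate_low between -0.078 and 0.078 m and y of tub_1 in the frame of crate_low between -0.052 and 0.052 m and z of tub_1 in the frame of crate_low between -0.005 and 0.07 m and x of tub_3 in the frame of crate_low between -0.078 and 0.078 m and y of tub_3 in the frame of crate_low between -0.052 and 0.052 m and z of tub_3 in the frame of crate_low between -0.005 and 0.07 m and x of tub_2 in the frame of crate_mid between -0.078 and 0.078 m and y of tub_2 in the frame of crate_mid between -0.052 and 0.052 m and z of tub_2 in the frame of crate_mid between -0.005 and 0.07 m and x of tub_4 in the frame of crate_mid between -0.078 and 0.078 m and y of tub_4 in the frame of crate_mid between -0.052 and 0.052 m and z of tub_4 in the frame of crate_mid between -0.005 and 0.07 m and angle between crate_low's own z axis and vertical below 0.05 rad and height (world z) of crate_low below 0.01 m and linear speed of each of crate_low, crate_mid, crate_top, tub_1, tub_2, tub_3, tub_4 below 0.02 m/s); the robot touches nothing.
It fails at once if a bystander (amber jar, nail brush) moved more than 4 cm (distance of any of amber_jar, nail_brush from where it was at the start of the episode above 0.04 m).
Of tub_1, tub_3 only 1 to 2 are there at a start; the rules pass over those that are not, and their reading is None.
Of tub_2, tub_4 only 1 to 2 are there at a start; the rules pass over those that are not, and their reading is None.
At some moment in a run one of crate_top, crate_low may be knocked a few centimetres aside while the robot is not near it.
It also fails if it takes over 210 s, if anything falls off the work surface, if the arm or the gripper's body presses on something with over 40 N, if the wrist force passes 120 N, or if a joint passes its speed limit or range.

## Working session

There is one attempt and no reset: what is moved stays moved. The work goes in short steps, Python scripts to look and compute and a tool call to move; the robot and the scene stay as the last step left them, time stands still between calls to the robot, and variables do not carry over. Pictures are saved under pics/ and viewed, about 12 in all and at most 16, crops included, and the job is handed in when it is done.

Besides the shell and the picture viewer there is one more tool, called after ">>>" by a JSON object that holds its "op" and its "data". jog_arm: Moves the arm, as the interface text tells. Its arguments: {"type":"object","properties":{"moves":{"type":"array"},"hand":{"type":"number"},"squeeze":{"type":"number"}},"required":["moves"]}

```bash
mkdir -p pics; ls
cat > h.py <<'E'
import numpy as np, cv2
from rig import bot
def P(cam):
    i=bot.camera_info(cam); K=np.array(i["camera_matrix"],float); R=cv2.Rodrigues(np.array(i["rvec"],float))[0]; t=np.array(i["tvec"],float).reshape(3)
    return K,R,t
def ray(cam,px):
    K,R,t=P(cam); d=R.T@np.linalg.solve(K,[px[0],px[1],1]); return -R.T@t,d
def onz(cam,px,z):
    o,d=ray(cam,px); return o+d*(z-o[2])/d[2]
def proj(cam,X):
    K,R,t=P(cam); p=K@(R@np.array(X,float)+t); return p[:2]/p[2]
def tri(*cp):
    A=np.zeros((3,3));b=np.zeros(3)
    for c,px in cp:
        o,d=ray(c,px); d=d/np.linalg.norm(d); M=np.eye(3)-np.outer(d,d); A+=M; b+=M@o
    return np.linalg.solve(A,b)
def snap(cam,fn=None):
    im=bot.snapshot(cam)
    if fn: cv2.imwrite("pics/"+fn,cv2.cvtColor(im,cv2.COLOR_RGB2BGR))
    return im
E
python3 - <<'E'
from h import *
np.set_printoptions(precision=3,suppress=True)
print(bot.get_obs())
for c in("top","side"):
    snap(c,c+"0.png"); K,R,t=P(c); print(c,-R.T@t,R[2],K[0,0])
    for n in("crate_low","crate_low_mark","crate_mid_mark","crate_top_mark","crate_top","crate_mid","tub_1","amber_jar","nail_brush"):
        z={"crate_low_mark":.096,"crate_mid_mark":.147,"crate_top_mark":.096,"crate_mid":.051}.get(n,0)
        print(n,[(np.round(d["at"],0),round(d["p"],2),onz(c,d["at"],z)[:2]) for d in bot.tip_of(n,c)])
E
```

```text
pics
{'clock': 0.0, 'joints': array([-71.962,  22.871,   2.58 ,  88.113,  -1.07 ,  69.152,  -2.906]), 'joint_velocities': array([ 0.031,  0.011, -0.148,  0.025,  0.012,  0.036, -0.026]), 'joint_torque': array([ -0.001, -47.513,   1.364, -25.422,   0.011,   0.009,  -0.   ]), 'position': array([0.261, 0.595, 0.23 ]), 'orientation': array([-179.888,    0.009,  156.295]), 'contact_force': array([-0.653,  0.14 ,  0.045]), 'torque': array([ 0.017,  0.004, -0.005]), 'opening': 0.9997110049107447}
top [0.217 0.048 1.684] [ 0.152  0.004 -0.988] 503.59040508654664
crate_low []
crate_low_mark []
crate_mid_mark [(array([272., 174.]), 0.63, array([0.533, 0.194]))]
crate_top_mark [(array([344., 233.]), 0.7, array([ 0.348, -0.028]))]
crate_top [(array([343., 211.]), 0.73, array([ 0.431, -0.03 ]))]
crate_mid [(array([275., 208.]), 0.73, array([0.438, 0.194]))]
tub_1 [(array([400., 150.]), 0.67, array([ 0.635, -0.233])), (array([280., 155.]), 0.61, array([0.629, 0.18 ])), (array([323., 160.]), 0.57, array([0.608, 0.034])), (array([386., 248.]), 0.48, array([ 0.303, -0.17 ])), (array([346., 230.]), 0.
[... 329 characters left out ...]
1, 0.189])), (array([428., 256.]), 0.26, array([ 0.632, -0.234]))]
crate_low_mark [(array([335., 241.]), 0.37, array([ 0.367, -0.153]))]
crate_mid_mark [(array([326., 155.]), 0.62, array([0.538, 0.201]))]
crate_top_mark [(array([310., 217.]), 0.59, array([ 0.362, -0.026]))]
crate_top [(array([334., 240.]), 0.96, array([ 0.43 , -0.044]))]
crate_mid [(array([302., 184.]), 0.59, array([0.451, 0.213]))]
tub_1 [(array([348., 190.]), 0.69, array([0.613, 0.174])), (array([316., 284.]), 0.65, array([ 0.294, -0.182])), (array([430., 254.]), 0.61, array([ 0.641, -0.232])), (array([373., 210.]), 0.52, array([0.621, 0.031]))]
amber_jar []
nail_brush [(array([449., 271.]), 0.85, array([ 0.64 , -0.312]))]
```

Run:
```python
import cv2
a=cv2.imread("pics/top0.png")[120:290,180:480];b=cv2.imread("pics/side0.png")[120:320,220:520]
a=cv2.resize(a,None,fx=2,fy=2,interpolation=3)[:300];b=cv2.resize(b,None,fx=2,fy=2,interpolation=3)
a=cv2.resize(cv2.imread("pics/top0.png")[130:275,190:450],(520,290),interpolation=3);b=cv2.resize(cv2.imread("pics/side0.png")[140:295,220:480],(520,310),interpolation=3)
cv2.imwrite("pics/c0.png",cv2.vconcat([a,b]))
```

```text
(no output)
```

View pics/c0.png

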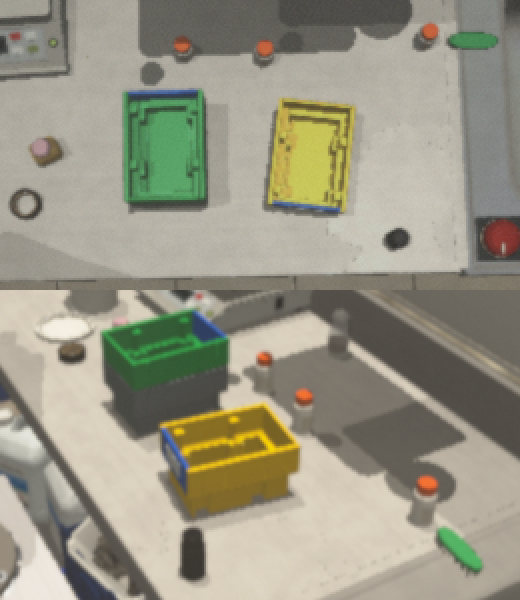

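The top view shows the green crate nested in the grey one with its blue end at +x (far side). The yellow crate's blue end is on the near side. There are three tubs with orange caps at about (0.62, 0.18), (0.61, 0.03) and (0.635, -0.23). The black look-alike is at (0.30, -0.17). I'm moving over the green crate for a closer look.

>>> {"op": "jog_arm", "data": {"moves": [[[-26.8,-22.3,-12.5],[0,0,0]],[[-26.8,-22.3,-12.5],[0,0,0]],[[-26.8,-22.3,-12.5],[0,0,0]],[[-26.8,-22.3,-12.5],[0,0,0]],[[-26.8,-22.3,-12.5],[0,0,0]],[[-26.8,-22.3,-12.5],[0,0,0]],[[-26.8,-22.3,-12.5],[0,0,0]],[[-26.8,-22.3,-12.5],[0,0,0]],[[-26.8,-22.3,-12.5],[0,0,0]],[[-26.8,-22.3,-12.5],[0,0,0]],[[-26.8,-22.3,-12.5],[0,0,0]],[[-26.8,-22.3,-12.5],[0,0,0]],[[0,0,0],[0,0,-0.1035]],[[0,0,0],[0,0,-0.1035]],[[0,0,0],[0,0,-0.1035]],[[0,0,0],[0,0,-0.1035]],[[0,0,0],[0,0,0]],[[0,0,0],[0,0,0]]], "hand": 40}}

```text
clock: 2.5
position: [0.4482, 0.2208, 0.3814]
orientation: [180.0, 0.0, 179.9]
contact_force: [-0.1, 0.1, 0.2]
opening: 0.463
```

Run:
```python
from h import *
np.set_printoptions(precision=3,suppress=True)
o=bot.get_obs(); print(o["position"],o["orientation"],o["joints"],o["opening"])
snap("wrist","w1.png"); K,R,t=P("wrist"); print(-R.T@t,R,K[0,0])
for n in("crate_mid","crate_mid_mark"): print(n,[(np.round(d["at"],0),round(d["p"],2)) for d in bot.tip_of(n,"wrist")])
# predicted crate outline
```

```text
[0.448 0.221 0.381] [179.985   0.012 179.866] [-47.055   2.467  16.654  94.858  -0.719  82.761  59.54 ] 0.4633828665385805
[0.368 0.221 0.523] [[ 0.001  1.    -0.   ]
 [ 0.95  -0.001  0.314]
 [ 0.314 -0.001 -0.95 ]] 348.5264433314089
crate_mid []
crate_mid_mark [(array([299., 226.]), 0.7)]
```

View pics/w1.png

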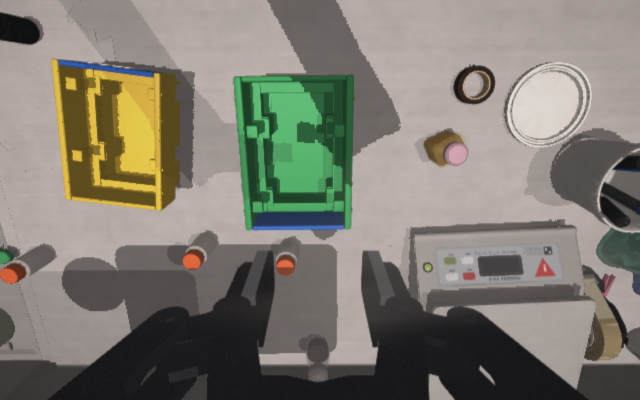

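The wrist view shows green at columns 235–353, rows 75–229 with its blue end toward +x. The tubs' caps are at (193,260), (286,264) and (12,273). Next I'll fit silhouettes of the crates for precise poses.

```bash
cat >> h.py <<'E'
from scipy.optimize import minimize
HUE={"g":(45,80,90,50),"y":(18,34,120,90),"b":(100,125,120,60)}
def cmask(im,c,blue=True):
    h=cv2.cvtColor(im,cv2.COLOR_RGB2HSV); m=np.zeros(im.shape[:2],np.uint8)
    for k in ([c,"b"] if blue else [c]):
        a,b,s,v=HUE[k]; m|=cv2.inRange(h,(a,s,v),(b,255,255))
    return m
def crate_pts(x,y,yaw,z0):
    c,s=np.cos(yaw),np.sin(yaw); out=[]
    for hx,hy,zs in((.086,.062,(.047,.096)),(.076,.05,(0,.047))):
        for z in zs:
            for sx,sy in((1,1),(1,-1),(-1,1),(-1,-1)):
                out.append((x+c*sx*hx-s*sy*hy,y+s*sx*hx+c*sy*hy,z0+z))
    return np.array(out)
def fit(im,cam,c,guess,z0,box=130,upper=False,m=None):
    """guess x,y,yaw(rad) -> fitted x,y,yaw, IoU"""
    K,R,t=P(cam)
    m=cmask(im,c) if m is None else m
    def hull(p):
        q=crate_pts(*p,z0); q=q[:8] if upper else q
        q=(K@(R@q.T+t[:,None])).T; q=q[:,:2]/q[:,2:]
        return cv2.convexHull(q.astype(np.float32))
    g=cv2.fillConvexPoly(np.zeros(m.shape,np.uint8),hull(guess).round().astype(int),1)
    near=cv2.dilate(g,np.ones((41,41)))
    m=cv2.morphologyEx(m,cv2.MORPH_CLOSE,np.ones((5,5)))*near
    cs=cv2.findContours(m,0,2)[0]; cn=max(cs,key=cv2.contourArea)
    S=4
    tgt=cv2.fillPoly(np.zeros((400*S,640*S),np.uint8),[cv2.convexHull(cn)*S+S//2],1)
    def cost(v):
        p=(guess[0]+v[0]/1e3,guess[1]+v[1]/1e3,guess[2]+v[2]/1e2)
        a=cv2.fillConvexPoly(np.zeros(tgt.shape,np.uint8),((hull(p)+.5)*S).round().astype(np.int32),1)
        return 1-np.count_nonzero(a&tgt)/np.count_nonzero(a|tgt)
    r=minimize(cost,[0,0,0],method="Nelder-Mead",options=dict(initial_simplex=[[0,0,0],[12,0,0],[0,12,0],[0,0,12]],xatol=.1,fatol=1e-5))
    v=r.x; return np.array([guess[0]+v[0]/1e3,guess[1]+v[1]/1e3,guess[2]+v[2]/1e2]),1-r.fun
E
python3 - <<'E'
from h import *
np.set_printoptions(precision=4,suppress=True)
rd=lambda f:cv2.cvtColor(cv2.imread("pics/"+f),cv2.COLOR_BGR2RGB)
for f,c in(("w1.png","wrist"),("top0.png","top"),("side0.png","side")):
    im=rd(f)
    print(c,"green",*fit(im,c,"g",(.448,.196,0),.051,upper=True),"yellow",*fit(im,c,"y",(.43,-.035,np.pi-.1),0))
print(tri(("top",(272,174)),("side",(326,155))),tri(("wrist",(299,226)),("side",(326,155))))
for cap in((193,260),(286,264),(12,273)): print(onz("wrist",cap,.072))
print("side",[onz("side",p,.072) for p in((265/2+220,358/2+140-3),(304/2+220,395/2+140),(428/2+220,485/2+140))])
for px in((235,77),(353,75),(352,229),(247,229)): print(onz("wrist",px,.147))
E
```

```text
wrist green [0.4476 0.1975 0.0106] 0.9764768853705947 yellow [ 0.4362 -0.0326  3.0086] 0.9157717530038291
top green [ 0.4483  0.196  -0.001 ] 0.928098442401008 yellow [ 0.4326 -0.0331  3.0269] 0.9492066254750094
side green [0.449  0.2022 0.0169] 0.9065455662922116 yellow [ 0.4354 -0.0314  2.9616] 0.9615256426280049
[0.5322 0.1938 0.1513] [0.5315 0.1984 0.1475]
[0.6121 0.041  0.072 ]
[0.6186 0.1753 0.072 ]
[ 0.6335 -0.2269  0.072 ]
side [array([ 0.2858, -0.3744,  0.072 ]), array([ 0.2908, -0.4443,  0.072 ]), array([ 0.3354, -0.5898,  0.072 ])]
[0.363  0.1372 0.147 ]
[0.3611 0.2572 0.147 ]
[0.531  0.2615 0.147 ]
[0.531  0.1387 0.147 ]
```

>>> {"op": "jog_arm", "data": {"moves": [[[0,17.2,0],[0,0,0]],[[0,17.2,0],[0,0,0]],[[0,0,35],[0,0,0]],[[0,0,35],[0,0,0]],[[0,0,35],[0,0,0]],[[0,0,35],[0,0,0]],[[0,0,35],[0,0,0]],[[0,0,30],[0,0,0]],[[0,0,25],[0,0,0]],[[0,0,20],[0,0,0]],[[0,0,10],[0,0,0]],[[0,0,9],[0,0,0]],[[0,0,0],[0,0,0]],[[0,0,0],[0,0,0]]], "hand": 40}}

```text
clock: 3.82
position: [0.4487, 0.2559, 0.1128]
orientation: [180.0, 0.0, -180.0]
contact_force: [0.0, -0.3, 0.3]
opening: 0.468
```

>>> {"op": "jog_arm", "data": {"moves": [[[0,0,0],[0,0,0]],[[0,0,0],[0,0,0]],[[0,0,0],[0,0,0]],[[0,0,0],[0,0,0]],[[0,0,0],[0,0,0]],[[0,0,0],[0,0,0]],[[0,0,0],[0,0,0]],[[0,0,0],[0,0,0]]], "hand": 0, "squeeze": 80}}

```text
clock: 4.48
position: [0.4492, 0.2557, 0.1137]
orientation: [179.9, 0.1, -180.0]
contact_force: [-1.2, -1.5, 5.8]
opening: 0.082
```

>>> {"op": "jog_arm", "data": {"moves": [[[0,0,-5],[0,0,0]],[[0,0,-8],[0,0,0]],[[0,0,-10],[0,0,0]],[[0,0,-10],[0,0,0]],[[0,0,-10],[0,0,0]],[[0,0,-10],[0,0,0]],[[0,0,-10],[0,0,0]],[[0,0,-12],[0,0,0]],[[0,0,-15],[0,0,0]],[[0,0,-15],[0,0,0]],[[0,0,-15],[0,0,0]],[[0,0,0],[0,0,0]]]}}

```text
clock: 5.48
position: [0.4501, 0.2563, 0.236]
orientation: [179.8, 0.3, -180.0]
contact_force: [0.5, 0.2, -2.8]
opening: 0.082
```

Run:
```python
from h import *
a=snap("side");b=snap("wrist")
im=np.vstack([cv2.resize(a[100:300,200:500],(450,300)),cv2.resize(b,(450,281))])
cv2.imwrite("pics/c2.png",im[...,::-1])
o=bot.get_obs();print(o["contact_force"],o["torque"],o["position"],o["opening"])
```

```text
[ 0.34527194 -0.37047796 -2.56951508] [ 0.13146646  0.00037599 -0.02661527] [0.44839063 0.25539134 0.23284247] 0.08009412451951947
```

View pics/c2.png

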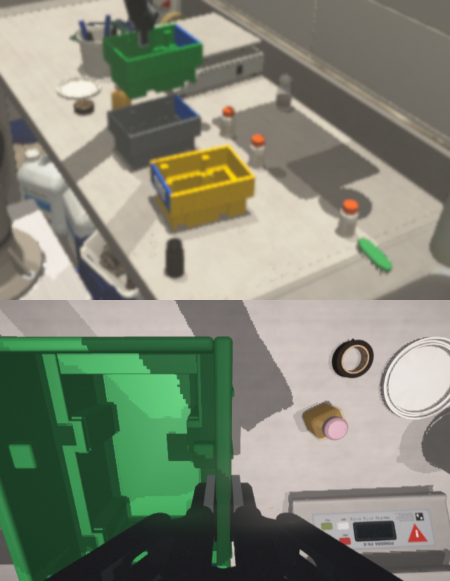

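>>> {"op": "jog_arm", "data": {"moves": [[[-1,-10,0],[0,0,0]],[[-1,-20,0],[0,0,0]],[[-1,-30,0],[0,0,0]],[[-1,-33,0],[0,0,0]],[[-1,-33,0],[0,0,0]],[[-1,-33,0],[0,0,0]],[[-1,-33,0],[0,0,0]],[[-1,-33,0],[0,0,0]],[[-1,-33,0],[0,0,0]],[[-1,-33,0],[0,0,0]],[[-1,-33,0],[0,0,0]],[[-1,-20,0],[0,0,0]],[[0,-11,0],[0,0,0]],[[0,0,0],[0,0,0.04]],[[0,0,0],[0,0,0.08]],[[0,0,0],[0,0,0.12]],[[0,0,0],[0,0,0.12]],[[0,0,0],[0,0,0.12]],[[0,0,0],[0,0,0.12]],[[0,0,0],[0,0,0.12]]]}}

```text
clock: 7.25
position: [0.4588, -0.1004, 0.2311]
orientation: [-179.9, -0.1, 138.4]
contact_force: [0.7, -0.2, -3.2]
opening: 0.077
```

>>> {"op": "jog_arm", "data": {"moves": [[[0,0,0],[0,0,0.12]],[[0,0,0],[0,0,0.12]],[[0,0,0],[0,0,0.12]],[[0,0,0],[0,0,0.12]],[[0,0,0],[0,0,0.12]],[[0,0,0],[0,0,0.12]],[[0,0,0],[0,0,0.12]],[[0,0,0],[0,0,0.12]],[[0,0,0],[0,0,0.12]],[[0,0,0],[0,0,0.12]],[[0,0,0],[0,0,0.12]],[[0,0,0],[0,0,0.12]],[[0,0,0],[0,0,0.12]],[[0,0,0],[0,0,0.12]],[[0,0,0],[0,0,0.12]],[[0,0,0],[0,0,0.12]],[[0,0,0],[0,0,0.12]],[[0,0,0],[0,0,0.08]],[[0,0,0],[0,0,0.3016]],[[0,0,0],[0,0,0]]]}}

```text
clock: 8.92
position: [0.459, -0.1004, 0.2312]
orientation: [180.0, 0.1, 10.0]
contact_force: [-0.3, -0.4, -2.2]
opening: 0.082
```

>>> {"op": "jog_arm", "data": {"moves": [[[0,0,0],[0,0,0.09]],[[0,0,0],[0,0,0.085]],[[0,13,0],[0,0,0]],[[0,25,0],[0,0,0]],[[0,33,0],[0,0,0]],[[0,33,0],[0,0,0]],[[0,33,0],[0,0,0]],[[0,25,0],[0,0,0]],[[0,11,0],[0,0,0]],[[0,0,15],[0,0,0]],[[0,0,25],[0,0,0]],[[0,0,30],[0,0,0]],[[0,0,30],[0,0,0]],[[0,0,30],[0,0,0]],[[0,0,20],[0,0,0]],[[0,0,8],[0,0,0]],[[0,0,4],[0,0,0]],[[0,0,3],[0,0,0]],[[0,0,3],[0,0,0]],[[0,0,0],[0,0,0]]]}}

```text
clock: 10.58
position: [0.4612, -0.2731, 0.0649]
orientation: [180.0, -0.1, 0.1]
contact_force: [0.2, -0.5, -2.9]
opening: 0.081
```

>>> {"op": "jog_arm", "data": {"moves": [[[0,0,2],[0,0,0]],[[0,0,1],[0,0,0]],[[0,0,0],[0,0,0]]]}}

```text
clock: 10.83
position: [0.4617, -0.2733, 0.0627]
orientation: [180.0, -0.1, 0.1]
contact_force: [0.7, 0.1, 5.0]
opening: 0.082
```

>>> {"op": "jog_arm", "data": {"moves": [[[0,0,0],[0,0,0]],[[0,0,0],[0,0,0]],[[0,0,0],[0,0,0]],[[0,0,-10],[0,0,0]],[[0,0,-20],[0,0,0]],[[0,0,-35],[0,0,0]],[[0,0,-35],[0,0,0]],[[0,0,-35],[0,0,0]],[[0,0,0],[0,0,0]]], "hand": 35}}

```text
clock: 11.58
position: [0.4641, -0.2759, 0.2034]
orientation: [179.7, -0.7, 0.1]
contact_force: [0.9, -1.3, 0.6]
opening: 0.413
```

>>> {"op": "jog_arm", "data": {"moves": [[[16,-8,0],[0,0,0]],[[32,-15,0],[0,0,0]],[[32,-15,0],[0,0,0]],[[32,-15,0],[0,0,0]],[[25,-12,0],[0,0,0]],[[18,-10,0],[0,0,0]],[[0,0,0],[0,0,-0.121]],[[0,0,0],[0,0,-0.121]],[[0,0,0],[0,0,-0.121]],[[0,0,0],[0,0,-0.121]],[[0,0,0],[0,0,-0.121]],[[0,0,0],[0,0,-0.121]],[[0,0,0],[0,0,-0.121]],[[0,0,0],[0,0,-0.121]],[[0,0,0],[0,0,-0.121]],[[0,0,0],[0,0,-0.121]],[[0,0,0],[0,0,-0.121]],[[0,0,0],[0,0,-0.121]],[[0,0,0],[0,0,-0.119]],[[0,0,0],[0,0,0]]], "hand": 60}}

```text
clock: 13.25
position: [0.6156, -0.1962, 0.195]
orientation: [-179.9, -0.1, 90.3]
contact_force: [0.7, -0.5, -0.8]
opening: 0.704
```

Run:
```python
from h import *
np.set_printoptions(precision=4,suppress=True)
o=bot.get_obs(); print(o["position"],o["orientation"],o["joints"])
w=snap("wrist","w3.png")
print("w",[(d["at"],d["p"],onz("wrist",d["at"],0)) for d in bot.tip_of("tub_1","wrist")])
s=snap("side","s3.png");t=snap("top","t3.png")
for c in("side","top"):print(c,[(d["at"],d["p"],onz(c,d["at"],0)) for d in bot.tip_of("tub_1",c)])
print("green",*fit(t,"top","g",(.46,-.215,np.pi),0),*fit(s,"side","g",(.46,-.215,np.pi),0))
# orange caps
for c,im in(("wrist",w),("side",s),("top",t)):
    m=cv2.inRange(cv2.cvtColor(im,cv2.COLOR_RGB2HSV),(5,150,120),(16,255,255))
    n,_,st,ce=cv2.connectedComponentsWithStats(m)
    print(c,[(ce[i],st[i,4],onz(c,ce[i],.068)[:2]) for i in range(1,n) if st[i,4]>12])
cv2.imwrite("pics/c3.png",np.vstack([cv2.resize(w,(480,300)),cv2.resize(t[130:275,190:450],(480,268))])[...,::-1])
```

```text
[ 0.6156 -0.1962  0.195 ] [-179.904    -0.0992   90.2639] [ -3.678   25.779   24.2551  91.4407 -11.4058  65.3545  23.501 ]
w [([341.5, 207.2], 0.73, array([ 0.6409, -0.2371,  0.    ])), ([4.4, 221.6], 0.44, array([ 0.2901, -0.2534,  0.    ]))]
side [([321.0, 284.6], 0.87, array([ 0.3066, -0.1896,  0.    ])), ([370.0, 210.7], 0.67, array([0.6111, 0.0329, 0.    ])), ([284.3, 170.4], 0.57, array([0.4744, 0.4103, 0.    ])), ([425.7, 257.9], 0.56, array([ 0.6194, -0.2391,  0.    ])), ([351.5, 191.7], 0.45, array([0.6191, 0.1612, 0.    ]))]
top [([279.5, 154.6], 0.67, array([0.6296, 0.1825, 0.    ])), ([274.3, 181.1], 0.64, array([0.5376, 0.201 , 0.    ])), ([388.5, 248.2], 0.46, array([ 0.3021, -0.1775,  0.    ])), ([322.3, 159.2], 0.42, array([0.6102, 0.0361, 0.    ]))]
green [ 0.4655 -0.2241  3.1041] 0.273138637499306 [ 0.4661 -0.211   3.1316] 0.9232728907537839
wrist [(array([343.5245, 234.607 ]), np.int32(654), array([ 0.6384, -0.238 ]))]
side [(array([351.6923, 174.0385]), np.int32(26), array([0.6207, 0.1675])), (array([371.5714, 192.9592]), np.int32(49), array([0.613 , 0.0342])), (array([433.1739, 237.0145]), np.int32(69), array([ 0.6362, -0.2375]))]
top [(array([280.7037, 152.5185]), np.int32(27), array([0.6199, 0.173 ])), (array([322.    , 153.7561]), np.int32(41), array([0.6127, 0.0371]))]
```

View pics/c3.png

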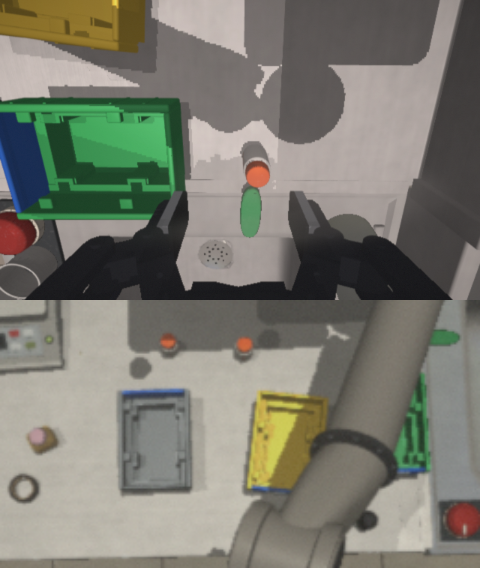

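>>> {"op": "jog_arm", "data": {"moves": [[[-14,7.4,0],[0,0,0]],[[-14,7,0],[0,0,0]],[[-13.5,7,0],[0,0,0]],[[0,0,20],[0,0,0]],[[0,0,35],[0,0,0]],[[0,0,35],[0,0,0]],[[0,0,35],[0,0,0]],[[0,0,25],[0,0,0]],[[0,0,12],[0,0,0]],[[0,0,0],[0,0,0]]]}}

```text
clock: 14.38
position: [0.6348, -0.2377, 0.0309]
orientation: [-179.7, -0.1, 90.1]
contact_force: [-0.9, 0.6, 0.2]
opening: 0.705
```

>>> {"op": "jog_arm", "data": {"moves": [[[0,0,0],[0,0,0]],[[0,0,0],[0,0,0]],[[0,0,0],[0,0,0]],[[0,0,0],[0,0,0]],[[0,0,0],[0,0,0]],[[0,0,-10],[0,0,0]],[[0,0,-20],[0,0,0]],[[0,0,-30],[0,0,0]],[[0,0,-35],[0,0,0]],[[0,0,-35],[0,0,0]],[[0,0,-20],[0,0,0]],[[0,0,0],[0,0,0]],[[0,0,0],[0,0,0]],[[0,0,0],[0,0,0]]], "hand": 15, "squeeze": 35}}

```text
clock: 15.55
position: [0.6358, -0.2381, 0.1826]
orientation: [-179.8, -0.1, 90.1]
contact_force: [-0.7, 0.3, -2.5]
opening: 0.366
```

>>> {"op": "jog_arm", "data": {"moves": [[[10,-4,-5],[0,0,0]],[[20,-7,-5],[0,0,0]],[[33,-12,-5],[0,0,0]],[[33,-12,0],[0,0,0]],[[33,-12,0],[0,0,0]],[[33,-12,0],[0,0,0]],[[33,-12,0],[0,0,0]],[[33,-12,0],[0,0,0]],[[33,-12,0],[0,0,0]],[[33,-12,0],[0,0,0]],[[33,-12,0],[0,0,0]],[[33,-12,0],[0,0,0]],[[33,-12,0],[0,0,0]],[[33,-12,0],[0,0,0]],[[25,-8,0],[0,0,0]],[[17,-7,0],[0,0,0]],[[0,0,0],[0,0,0]],[[0,0,0],[0,0,0]]]}}

```text
clock: 17.05
position: [0.4639, 0.2298, 0.198]
orientation: [-179.8, 0.1, 90.3]
contact_force: [0.4, -0.7, -2.9]
opening: 0.367
```

Run:
```python
from h import *
np.set_printoptions(precision=4,suppress=True)
o=bot.get_obs(); print(o["position"],o["orientation"],o["contact_force"],o["opening"])
w=snap("wrist","w4.png"); print([(n,d["at"],d["p"],onz("wrist",d["at"],z)) for n,z in(("crate_low_mark",.096),("crate_low",0)) for d in bot.tip_of(n,"wrist")])
s=snap("side");print([(n,d["at"],d["p"],onz("side",d["at"],z)) for n,z in(("crate_low_mark",.096),("crate_low",0)) for d in bot.tip_of(n,"side")])
```

```text
[0.4639 0.2298 0.198 ] [-179.8455    0.0884   90.3384] [ 0.3748 -0.7387 -2.8539] 0.36678715972450004
[('crate_low_mark', [401.8, 236.4], 0.9, array([0.5307, 0.1966, 0.096 ])), ('crate_low', [299.4, 196.9], 0.95, array([0.448 , 0.1962, 0.    ]))]
[('crate_low_mark', [323.3, 168.6], 0.76, array([0.5289, 0.2036, 0.096 ])), ('crate_low_mark', [349.3, 191.2], 0.63, array([0.5314, 0.04  , 0.096 ])), ('crate_low', [306.5, 199.6], 0.94, array([0.4574, 0.1914, 0.    ]))]
```

View pics/w4.png

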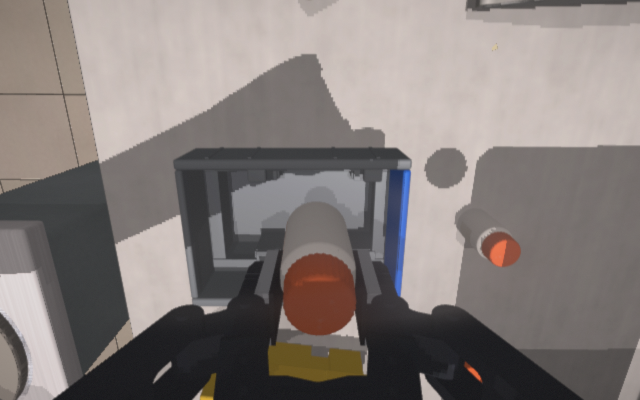

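The wrist view shows the grey crate at columns 180–410, rows 150–300, with its blue end on the right (+x). It hasn't moved, and the tub is held upright over it. The first tub is full (about 2.6 N), so I'm lowering it into the grey crate.

>>> {"op": "jog_arm", "data": {"moves": [[[-12,5,0],[0,0,0]],[[-12,5,0],[0,0,0]],[[-9,4,0],[0,0,0]],[[0,0,15],[0,0,0]],[[0,0,30],[0,0,0]],[[0,0,30],[0,0,0]],[[0,0,30],[0,0,0]],[[0,0,30],[0,0,0]],[[0,0,15],[0,0,0]],[[0,0,6],[0,0,0]],[[0,0,3],[0,0,0]],[[0,0,0],[0,0,0]],[[0,0,0],[0,0,0]]]}}

```text
clock: 18.43
position: [0.4782, 0.1946, 0.0419]
orientation: [-179.7, 0.1, 90.1]
contact_force: [-7.9, -3.3, 12.8]
opening: 0.362
```

>>> {"op": "jog_arm", "data": {"moves": [[[0,0,-2],[0,0,0]],[[0,0,0],[0,0,0]]]}}

```text
clock: 18.6
position: [0.481, 0.1958, 0.0434]
orientation: [179.9, -0.1, 90.1]
contact_force: [-0.8, -0.6, -2.2]
opening: 0.365
```

>>> {"op": "jog_arm", "data": {"moves": [[[0,0,0],[0,0,0]],[[0,0,0],[0,0,0]],[[0,0,0],[0,0,0]],[[0,0,-8],[0,0,0]],[[0,0,-15],[0,0,0]],[[0,0,-30],[0,0,0]],[[0,0,-30],[0,0,0]],[[0,0,-35],[0,0,0]],[[0,0,-35],[0,0,0]],[[0,0,0],[0,0,0]],[[0,0,0],[0,0,0]]], "hand": 43}}

```text
clock: 19.52
position: [0.4825, 0.1966, 0.1985]
orientation: [179.6, -0.2, 90.1]
contact_force: [0.3, -0.4, -0.1]
opening: 0.505
```

Run:
```python
from h import *
np.set_printoptions(precision=4,suppress=True)
o=bot.get_obs(); print(o["position"],o["orientation"],o["contact_force"],o["opening"])
w=snap("wrist","w5.png"); print([(n,d["at"],d["p"],onz("wrist",d["at"],z)) for n,z in(("crate_low_mark",.096),("crate_low",0)) for d in bot.tip_of(n,"wrist")])
s=snap("side","s5.png")
def caps(c,im,z):
    m=cv2.inRange(cv2.cvtColor(im,cv2.COLOR_RGB2HSV),(5,150,120),(16,255,255))
    n,_,st,ce=cv2.connectedComponentsWithStats(m)
    print(c,[(ce[i],st[i,4],onz(c,ce[i],z)[:2]) for i in range(1,n) if st[i,4]>12])
caps("wrist",w,.072);caps("side",s,.07)
cv2.imwrite("pics/c5.png",np.vstack([cv2.resize(w,(480,300)),cv2.resize(s[120:270,240:480],(480,300))])[...,::-1])
```

```text
[0.4825 0.1966 0.1985] [179.6102  -0.2132  90.1049] [ 0.3495 -0.3835 -0.1031] 0.5046973784227089
[('crate_low_mark', [379.1, 194.1], 0.66, array([0.5255, 0.1999, 0.096 ])), ('crate_low', [280.3, 166.9], 0.78, array([0.4436, 0.197 , 0.    ]))]
wrist [(array([314.3658, 185.6515]), np.int32(812), array([0.4775, 0.199 ])), (array([484.3112, 212.602 ]), np.int32(588), array([0.6146, 0.1768]))]
side [(array([351.6923, 174.0385]), np.int32(26), array([0.6188, 0.1646])), (array([311.2593, 178.9259]), np.int32(27), array([0.4815, 0.2012])), (array([371.4255, 192.9574]), np.int32(47), array([0.6107, 0.0319]))]
```

View pics/c5.png

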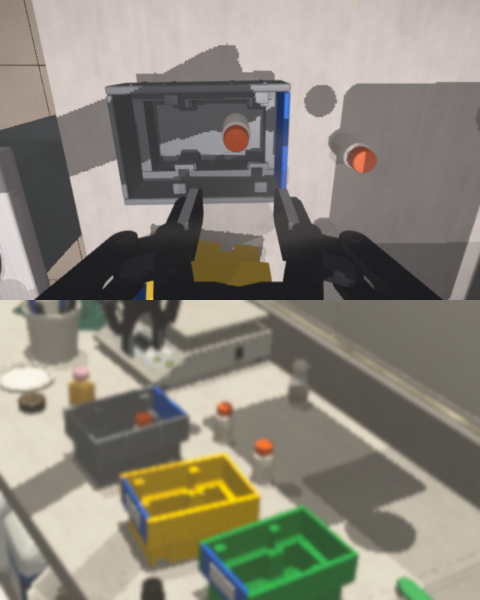

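The wrist and side views show the first tub upright in the grey crate (wrist pixel 314,186). Next is the tub at (0.619, 0.173).

>>> {"op": "jog_arm", "data": {"moves": [[[-5,20,0],[0,0,0]],[[-5,33,0],[0,0,0]],[[-5,33,0],[0,0,0]],[[-4.5,33,0],[0,0,0]],[[-4,18,0],[0,0,0]],[[0,0,0],[0,0,0]]], "hand": 60}}

```text
clock: 20.22
position: [0.6202, 0.17, 0.1932]
orientation: [180.0, 0.2, 89.9]
contact_force: [-0.3, 0.6, 0.7]
opening: 0.703
```

```bash
cat >> h.py <<'E'
def caps(c,im,z,pr=True):
    m=cv2.inRange(cv2.cvtColor(im,cv2.COLOR_RGB2HSV),(5,150,120),(16,255,255))
    n,_,st,ce=cv2.connectedComponentsWithStats(m)
    print(c,[(ce[i].round(0),st[i,4],onz(c,ce[i],z)[:2]) for i in range(1,n) if st[i,4]>12])
E
python3 - <<'E'
from h import *
np.set_printoptions(precision=4,suppress=True)
o=bot.get_obs(); print(o["position"],o["orientation"],o["contact_force"])
caps("wrist",snap("wrist"),.07)
E
```

```text
[0.6202 0.17   0.1932] [179.9791   0.1795  89.9083] [-0.2962  0.5705  0.6787]
wrist [(array([132., 153.]), np.int32(968), array([0.4762, 0.2001])), (array([322., 183.]), np.int32(869), array([0.6223, 0.1762])), (array([310., 328.]), np.int32(446), array([0.612 , 0.0386]))]
```

>>> {"op": "jog_arm", "data": {"moves": [[[4,1.5,10],[0,0,0]],[[0,0,30],[0,0,0]],[[0,0,35],[0,0,0]],[[0,0,35],[0,0,0]],[[0,0,30],[0,0,0]],[[0,0,15],[0,0,0]],[[0,0,7],[0,0,0]],[[0,0,0],[0,0,0]]]}}

```text
clock: 20.93
position: [0.6157, 0.1771, 0.0308]
orientation: [-179.7, 0.1, 90.2]
contact_force: [0.2, 0.6, 0.5]
opening: 0.703
```

>>> {"op": "jog_arm", "data": {"moves": [[[0,0,0],[0,0,0]],[[0,0,0],[0,0,0]],[[0,0,0],[0,0,0]],[[0,0,0],[0,0,0]],[[0,0,0],[0,0,0]],[[0,0,-10],[0,0,0]],[[0,0,-20],[0,0,0]],[[0,0,-30],[0,0,0]],[[0,0,-35],[0,0,0]],[[0,0,-35],[0,0,0]],[[0,0,-35],[0,0,0]],[[0,0,0],[0,0,0]],[[0,0,0],[0,0,0]],[[0,0,0],[0,0,0]]], "hand": 15}}

```text
clock: 22.1
position: [0.617, 0.1763, 0.1971]
orientation: [-179.8, 0.0, 90.1]
contact_force: [-0.1, -0.4, -2.2]
opening: 0.367
```

>>> {"op": "jog_arm", "data": {"moves": [[[0,0,0],[0,0,0]]]}}

```text
clock: 22.18
position: [0.6166, 0.1762, 0.1959]
orientation: [-179.7, 0.1, 90.1]
contact_force: [0.0, -0.1, -2.3]
opening: 0.372
```

>>> {"op": "jog_arm", "data": {"moves": [[[3,-18,0],[0,0,0]],[[3,-33,0],[0,0,0]],[[3,-33,0],[0,0,0]],[[3,-33,0],[0,0,0]],[[3,-33,0],[0,0,0]],[[3,-27,0],[0,0,0]],[[2.7,-20.6,0],[0,0,0]],[[0,0,0],[0,0,0]],[[0,0,0],[0,0,0]]]}}

```text
clock: 22.93
position: [0.4191, 0.1966, 0.197]
orientation: [-179.9, 0.1, 90.2]
contact_force: [0.5, 0.4, -2.2]
opening: 0.374
```

Run:
```python
from h import *
np.set_printoptions(precision=4,suppress=True)
o=bot.get_obs(); print(o["position"],o["orientation"],o["contact_force"])
w=snap("wrist"); caps("wrist",w,.073)
print([(n,d["at"],d["p"],onz("wrist",d["at"],z)) for n,z in(("crate_low_mark",.096),("crate_low",0)) for d in bot.tip_of(n,"wrist")])
```

```text
[0.4191 0.1966 0.197 ] [-179.855     0.0754   90.2293] [ 0.4705  0.4223 -2.2345]
wrist [(array([396., 185.]), np.int32(932), array([0.4832, 0.2001])), (array([314., 315.]), np.int32(1721), array([0.4189, 0.0778])), (array([526., 346.]), np.int32(407), array([0.6163, 0.0446]))]
[('crate_low_mark', [467.8, 194.2], 0.62, array([0.5319, 0.1999, 0.096 ]))]
```

>>> {"op": "jog_arm", "data": {"moves": [[[0,0,15],[0,0,0]],[[0,0,30],[0,0,0]],[[0,0,30],[0,0,0]],[[0,0,30],[0,0,0]],[[0,0,30],[0,0,0]],[[0,0,12],[0,0,0]],[[0,0,6],[0,0,0]],[[0,0,1],[0,0,0]],[[0,0,0],[0,0,0]]]}}

```text
clock: 23.83
position: [0.422, 0.1969, 0.0445]
orientation: [180.0, -0.0, 90.1]
contact_force: [0.1, -0.2, -1.7]
opening: 0.373
```

>>> {"op": "jog_arm", "data": {"moves": [[[0,0,3],[0,0,0]],[[0,0,2],[0,0,0]],[[0,0,0],[0,0,0]]]}}

```text
clock: 24.08
position: [0.4224, 0.1977, 0.0405]
orientation: [179.8, -0.1, 90.1]
contact_force: [-0.2, -0.1, 1.5]
opening: 0.371
```

>>> {"op": "jog_arm", "data": {"moves": [[[0,0,0],[0,0,0]],[[0,0,0],[0,0,0]],[[0,0,0],[0,0,0]],[[0,0,-8],[0,0,0]],[[0,0,-15],[0,0,0]],[[0,0,-30],[0,0,0]],[[0,0,-30],[0,0,0]],[[0,0,-35],[0,0,0]],[[0,0,-35],[0,0,0]],[[0,0,0],[0,0,0]]], "hand": 40}}

```text
clock: 24.92
position: [0.4248, 0.1989, 0.1994]
orientation: [179.4, -0.4, 90.1]
contact_force: [0.9, 0.4, 0.1]
opening: 0.472
```

>>> {"op": "jog_arm", "data": {"moves": [[[-12,14,0],[0,0,0]],[[-23,27,0],[0,0,0]],[[-24,28,0],[0,0,0]],[[-24,28,0],[0,0,0]],[[-24,28,0],[0,0,0]],[[-24,28,0],[0,0,0]],[[-20,22,0],[0,0,0]],[[-12,13,0],[0,0,0]],[[0,0,0],[0,0,0]],[[0,0,0],[0,0,0]]], "hand": 60}}

```text
clock: 25.75
position: [0.6091, 0.0333, 0.1921]
orientation: [-179.9, 0.0, 90.0]
contact_force: [-0.2, 1.1, -0.1]
opening: 0.703
```

Run:
```python
from h import *
np.set_printoptions(precision=4,suppress=True)
o=bot.get_obs(); print(o["position"],o["orientation"],o["contact_force"])
caps("wrist",snap("wrist","w6.png"),.07)
s=snap("side","s6.png"); caps("side",s,.07); t=snap("top","t6.png"); caps("top",t,.07)
print("green",*fit(s,"side","g",(.463,-.213,np.pi),0))
cv2.imwrite("pics/c6.png",cv2.resize(s[130:300,220:480],(520,340))[...,::-1])
```

```text
[0.6091 0.0333 0.1921] [-179.9372    0.0062   89.9921] [-0.1736  1.1231 -0.0779]
wrist [(array([325., 183.]), np.int32(858), array([0.6148, 0.0404]))]
side [(array([311., 179.]), np.int32(40), array([0.4825, 0.2035])), (array([298., 183.]), np.int32(33), array([0.4292, 0.1984])), (array([372., 193.]), np.int32(39), array([0.6106, 0.0287]))]
top [(array([273., 195.]), np.int32(40), array([0.4791, 0.1995])), (array([275., 211.]), np.int32(41), array([0.4246, 0.1932]))]
green [ 0.4684 -0.2115  3.1588] 0.9327337049027133
```

View pics/c6.png

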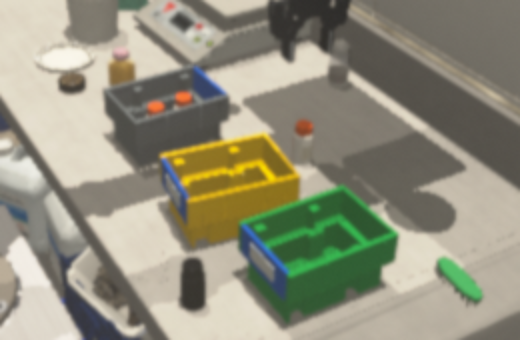

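The side view shows two caps in the grey crate (155,107 and 183,98). The third tub is still on the table under the gripper.

>>> {"op": "jog_arm", "data": {"moves": [[[4.5,6.5,10],[0,0,0]],[[0,0,30],[0,0,0]],[[0,0,35],[0,0,0]],[[0,0,35],[0,0,0]],[[0,0,30],[0,0,0]],[[0,0,15],[0,0,0]],[[0,0,6],[0,0,0]],[[0,0,0],[0,0,0]]]}}

```text
clock: 26.57
position: [0.6143, 0.0399, 0.0293]
orientation: [-179.8, 0.0, 90.2]
contact_force: [0.4, 0.4, 0.1]
opening: 0.705
```

>>> {"op": "jog_arm", "data": {"moves": [[[0,0,0],[0,0,0]],[[0,0,0],[0,0,0]],[[0,0,0],[0,0,0]],[[0,0,0],[0,0,0]],[[0,0,0],[0,0,0]],[[0,0,-10],[0,0,0]],[[0,0,-20],[0,0,0]],[[0,0,-30],[0,0,0]],[[0,0,-35],[0,0,0]],[[0,0,-35],[0,0,0]],[[0,0,-35],[0,0,0]],[[0,0,0],[0,0,0]],[[0,0,0],[0,0,0]],[[0,0,0],[0,0,0]]], "hand": 15}}

```text
clock: 27.73
position: [0.6152, 0.0387, 0.1961]
orientation: [-180.0, -0.0, 90.1]
contact_force: [-0.1, -0.8, -0.4]
opening: 0.367
```

>>> {"op": "jog_arm", "data": {"moves": [[[0,0,0],[0,0,0]]]}}

```text
clock: 27.82
position: [0.6145, 0.0388, 0.1948]
orientation: [-179.8, 0.0, 90.1]
contact_force: [-0.2, 0.9, -0.9]
opening: 0.364
```

>>> {"op": "jog_arm", "data": {"moves": [[[-15,-9,0],[0,0,0]],[[-28,-17,0],[0,0,0]],[[-33,-20,0],[0,0,0]],[[-33,-20,0],[0,0,0]],[[-33,-20,0],[0,0,0]],[[-33,-20,0],[0,0,0]],[[-30,-18,0],[0,0,0]],[[-22,-14,0],[0,0,0]],[[-15,-9.5,0],[0,0,0]],[[0,0,0],[0,0,0]],[[0,0,0],[0,0,0]]]}}

```text
clock: 28.73
position: [0.467, -0.2045, 0.1954]
orientation: [-179.9, -0.0, 89.9]
contact_force: [-0.3, 0.5, -0.6]
opening: 0.366
```

Run:
```python
from h import *
np.set_printoptions(precision=4,suppress=True)
o=bot.get_obs(); print(o["position"],o["orientation"],o["contact_force"])
w=snap("wrist","w7.png")
print([(n,d["at"],d["p"],onz("wrist",d["at"],z)) for n,z in(("crate_mid_mark",.096),("crate_mid",0)) for d in bot.tip_of(n,"wrist")])
```

```text
[ 0.467  -0.2045  0.1954] [-179.8973   -0.0446   89.9221] [-0.2574  0.5048 -0.604 ]
[('crate_mid_mark', [201.7, 210.9], 0.84, array([ 0.3843, -0.2118,  0.096 ])), ('crate_mid', [315.1, 178.9], 0.82, array([ 0.4676, -0.2128,  0.    ]))]
```

View pics/w7.png

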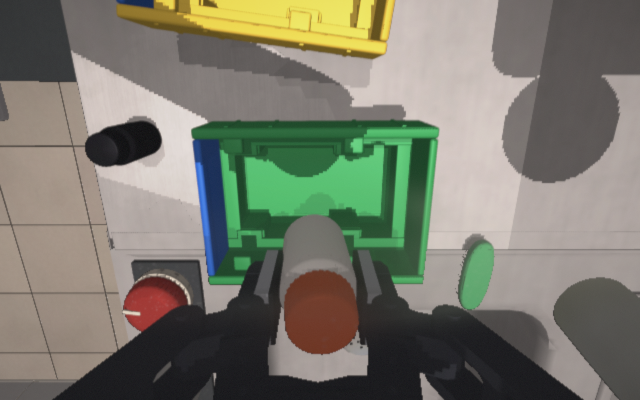

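The wrist view shows the green crate centred at about (0.467, -0.213), with its blue end at -x. The light tub is held over its middle, so I'm lowering it.

>>> {"op": "jog_arm", "data": {"moves": [[[0,0,15],[0,0,0]],[[0,0,30],[0,0,0]],[[0,0,30],[0,0,0]],[[0,0,30],[0,0,0]],[[0,0,30],[0,0,0]],[[0,0,12],[0,0,0]],[[0,0,6],[0,0,0]],[[0,0,4],[0,0,0]],[[0,0,0],[0,0,0]]]}}

```text
clock: 29.63
position: [0.4694, -0.203, 0.0392]
orientation: [180.0, -0.0, 90.2]
contact_force: [-0.1, 0.6, 0.2]
opening: 0.368
```

>>> {"op": "jog_arm", "data": {"moves": [[[0,0,2],[0,0,0]],[[0,0,1],[0,0,0]],[[0,0,0],[0,0,0]]]}}

```text
clock: 29.88
position: [0.4702, -0.204, 0.038]
orientation: [179.8, 0.0, 90.1]
contact_force: [-2.1, 0.3, 5.1]
opening: 0.369
```

>>> {"op": "jog_arm", "data": {"moves": [[[0,0,0],[0,0,0]],[[0,0,0],[0,0,0]],[[0,0,0],[0,0,0]],[[0,0,0],[0,0,0]],[[0,0,-8],[0,0,0]],[[0,0,-15],[0,0,0]],[[0,0,-30],[0,0,0]],[[0,0,-30],[0,0,0]],[[0,0,-35],[0,0,0]],[[0,0,-35],[0,0,0]],[[0,0,0],[0,0,0]]], "hand": 45}}

```text
clock: 30.8
position: [0.473, -0.2057, 0.1965]
orientation: [179.3, 0.2, 90.1]
contact_force: [0.4, -0.2, 0.2]
opening: 0.529
```

Run:
```python
from h import *
np.set_printoptions(precision=4,suppress=True)
o=bot.get_obs(); print(o["position"],o["orientation"],o["contact_force"])
w=snap("wrist","w8.png"); caps("wrist",w,.073)
print([(n,d["at"],d["p"],onz("wrist",d["at"],z)) for n,z in(("crate_mid_mark",.096),("crate_mid",0)) for d in bot.tip_of(n,"wrist")])
print(fit(w,"wrist","g",(.467,-.212,np.pi),0))
t=snap("top","t8.png"); caps("top",t,.073)
print([(n,d["at"],d["p"],onz("top",d["at"],z)) for n,z in(("crate_low_mark",.096),("crate_low",0)) for d in bot.tip_of(n,"top")])
```

```text
[ 0.473  -0.2057  0.1965] [179.2509   0.1656  90.0786] [ 0.3639 -0.1896  0.1814]
wrist [(array([309., 190.]), np.int32(799), array([ 0.4666, -0.2039]))]
[('crate_mid_mark', [193.7, 207.6], 0.96, array([ 0.382 , -0.2089,  0.096 ]))]
(array([ 0.4624, -0.2115,  3.1478]), np.float64(0.916047547152459))
top [(array([273., 195.]), np.int32(40), array([0.4786, 0.1992])), (array([275., 211.]), np.int32(39), array([0.4242, 0.1929]))]
[('crate_low_mark', [269.3, 180.5], 0.96, array([0.5216, 0.2083, 0.096 ])), ('crate_low', [278.0, 208.3], 0.92, array([0.444 , 0.1892, 0.    ]))]
```

>>> {"op": "jog_arm", "data": {"moves": [[[0,0,0],[0,0,0.1208]],[[0,0,0],[0,0,0.1208]],[[0,0,0],[0,0,0.1208]],[[0,0,0],[0,0,0.1208]],[[0,0,0],[0,0,0.1208]],[[0,0,0],[0,0,0.1208]],[[0,0,0],[0,0,0.1208]],[[0,0,0],[0,0,0.1208]],[[0,0,0],[0,0,0.1208]],[[0,0,0],[0,0,0.1208]],[[0,0,0],[0,0,0.1208]],[[0,0,0],[0,0,0.1208]],[[0,0,0],[0,0,0.1208]],[[-4,20,0],[0,0,0]],[[-4,25,0],[0,0,0]],[[0,20,0],[0,0,0]],[[0,0,0],[0,0,0]],[[0,0,0],[0,0,0]]], "hand": 34}}

```text
clock: 32.6
position: [0.4599, -0.2693, 0.1882]
orientation: [-180.0, 0.1, -0.0]
contact_force: [0.1, 0.3, -0.9]
opening: 0.397
```

Run:
```python
from h import *
np.set_printoptions(precision=4,suppress=True)
o=bot.get_obs(); print(o["position"],o["orientation"],o["contact_force"],o["opening"])
w=snap("wrist","w9.png"); print(fit(w,"wrist","g",(.467,-.212,np.pi),0))
m=cmask(w,"g"); print([(n,d["at"],d["p"],onz("wrist",d["at"],z)) for n,z in(("crate_mid_mark",.096),("crate_mid",0)) for d in bot.tip_of(n,"wrist")])
```

```text
[ 0.4599 -0.2693  0.1882] [-179.9937    0.1411   -0.0217] [ 0.0504  0.324  -0.9368] 0.3969288526371385
(array([ 0.4652, -0.2148,  3.1442]), np.float64(0.9733509781392181))
[('crate_mid_mark', [250.1, 293.1], 0.95, array([ 0.3865, -0.2153,  0.096 ])), ('crate_mid', [261.2, 166.2], 0.59, array([ 0.465 , -0.2125,  0.    ]))]
```

View pics/w9.png

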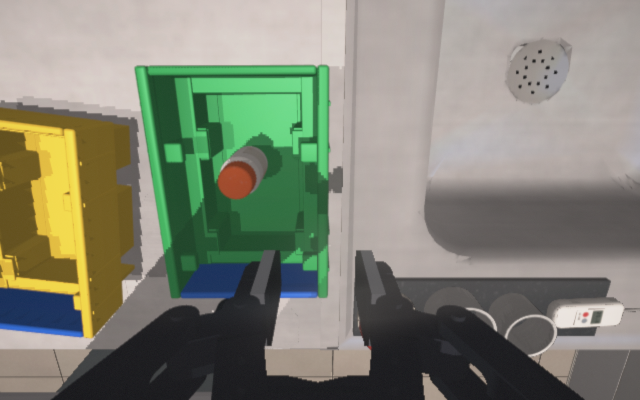

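The wrist view shows the tub standing in the green crate (240,180) and the crate's right wall at column 322. I'm descending on that wall.

>>> {"op": "jog_arm", "data": {"moves": [[[6,2.5,6],[0,0,0]],[[0,0,20],[0,0,0]],[[0,0,25],[0,0,0]],[[0,0,25],[0,0,0]],[[0,0,25],[0,0,0]],[[0,0,16],[0,0,0]],[[0,0,8],[0,0,0]],[[0,0,0],[0,0,0]],[[0,0,0],[0,0,0]]]}}

```text
clock: 33.5
position: [0.4674, -0.2709, 0.0643]
orientation: [180.0, -0.0, 0.2]
contact_force: [0.0, -0.5, 0.3]
opening: 0.398
```

>>> {"op": "jog_arm", "data": {"moves": [[[0,0,0],[0,0,0]],[[0,0,0],[0,0,0]],[[0,0,0],[0,0,0]],[[0,0,0],[0,0,0]],[[0,0,0],[0,0,0]],[[0,0,0],[0,0,0]],[[0,0,0],[0,0,0]],[[0,0,0],[0,0,0]]], "hand": 0, "squeeze": 80}}

```text
clock: 34.17
position: [0.4681, -0.2719, 0.0657]
orientation: [179.9, -0.2, 0.1]
contact_force: [-0.4, 0.3, 6.3]
opening: 0.083
```

>>> {"op": "jog_arm", "data": {"moves": [[[0,0,-5],[0,0,0]],[[0,0,-15],[0,0,0]],[[0,0,-20],[0,0,0]],[[0,0,-25],[0,0,0]],[[0,0,-25],[0,0,0]],[[0,0,-25],[0,0,0]],[[0,0,-15],[0,0,0]],[[0,0,0],[0,0,0]],[[0,0,0],[0,0,0]]]}}

```text
clock: 34.92
position: [0.4669, -0.2707, 0.1942]
orientation: [-180.0, -0.0, 0.2]
contact_force: [-0.8, -0.3, -3.4]
opening: 0.075
```

>>> {"op": "jog_arm", "data": {"moves": [[[-1,-5,0],[0,0,0]],[[-1,-12,0],[0,0,0]],[[-1,-20,0],[0,0,0]],[[-1,-26,0],[0,0,0]],[[-1,-26,0],[0,0,0]],[[-1,-26,0],[0,0,0]],[[-1,-26,0],[0,0,0]],[[-1,-26,0],[0,0,0]],[[-1,-26,0],[0,0,0]],[[-1,-26,0],[0,0,0]],[[-1,-26,0],[0,0,0]],[[-1,-26,0],[0,0,0]],[[-1,-26,0],[0,0,0]],[[-1,-26,0],[0,0,0]],[[-1,-26,0],[0,0,0]],[[-1,-26,0],[0,0,0]],[[-1,-18,0],[0,0,0]],[[-1,-12,0],[0,0,0]],[[0,-6,0],[0,0,0]],[[0,0,0],[0,0,0]]]}}

```text
clock: 36.58
position: [0.4471, 0.1406, 0.1933]
orientation: [179.9, 0.1, 0.3]
contact_force: [0.3, 0.1, -3.2]
opening: 0.08
```

Run:
```python
from h import *
np.set_printoptions(precision=4,suppress=True)
o=bot.get_obs(); print(o["position"],o["orientation"],o["contact_force"],o["opening"])
w=snap("wrist","w10.png"); s=snap("side","s10.png"); t=snap("top","t10.png")
caps("wrist",w,.2)
for c,im in(("wrist",w),("side",s),("top",t)):
    print(c,fit(im,c,"g",(.449,.197,np.pi),o["position"][2]-.064))
    for n,z in(("crate_low_mark",.096),("crate_low",0)): print(n,[(d["at"],round(d["p"],2),onz(c,d["at"],z)) for d in bot.tip_of(n,c)])
cv2.imwrite("pics/c10.png",np.vstack([cv2.resize(w,(480,300)),cv2.resize(s[100:250,240:480],(480,300))])[...,::-1])
```

```text
[0.4471 0.1406 0.1933] [179.9352   0.1048   0.257 ] [ 0.2755  0.103  -3.2225] 0.08006936452129175
wrist [(array([163., 277.]), np.int32(2456), array([0.4477, 0.2066]))]
wrist (array([0.4455, 0.1958, 3.1492]), np.float64(0.9653273798211724))
crate_low_mark [([231.4, 75.4], 0.57, array([0.5337, 0.1941, 0.096 ]))]
crate_low []
side (array([0.4387, 0.1841, 2.8931]), np.float64(0.9246743164891681))
crate_low_mark [([322.7, 168.7], 0.72, array([0.5268, 0.204 , 0.096 ]))]
crate_low [([309.3, 200.0], 0.81, array([0.4646, 0.1846, 0.    ])), ([312.6, 197.1], 0.4, array([0.4829, 0.1953, 0.    ]))]
top (array([0.4446, 0.1996, 3.1381]), np.float64(0.3806108897742364))
crate_low_mark []
crate_low []
```

View pics/c10.png

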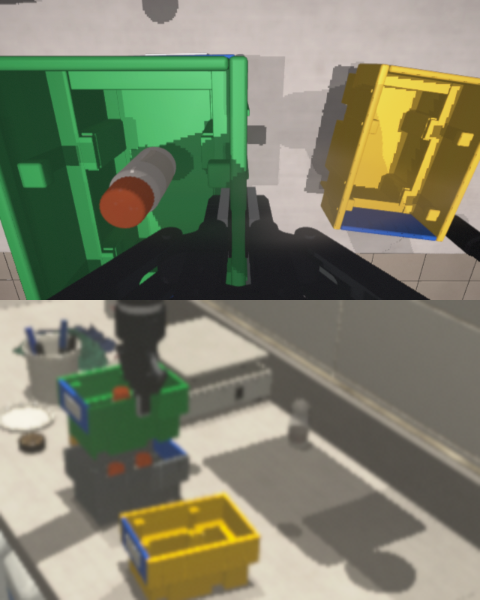

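```bash
cat > g.py <<'E'
from h import *
import h
from scipy.spatial.transform import Rotation as Ro
np.set_printoptions(precision=4,suppress=True)
rd=lambda f:cv2.cvtColor(cv2.imread("pics/"+f),cv2.COLOR_BGR2RGB)
o=bot.get_obs(); Rt=Ro.from_euler("xyz",o["orientation"],degrees=True).as_matrix(); K,R,t=P("wrist")
Rc=R@Rt; tc=t+R@o["position"]   # tool->cam
def setpose(pos,rpy):
    R2=Rc@Ro.from_euler("xyz",rpy,degrees=True).as_matrix().T
    h.P=lambda c,f=h.P,v=(K,R2,tc-R2@np.array(pos)): v if c=="wrist" else f(c)
E
python3 - <<'E'
from g import *
# grey mask in top images: low-saturation dark
for f in("t3.png","t6.png","t8.png","t10.png"):
    b=cv2.inRange(cv2.cvtColor(rd(f),cv2.COLOR_RGB2HSV),(100,100,50),(125,255,255)); b[:, :240]=0;b[:,310:]=0;b[:165]=0;b[190:]=0
    ys,xs=np.nonzero(b); print(f,len(xs),xs.mean() if len(xs) else 0,ys.mean() if len(xs) else 0)
a,b=rd("t3.png").astype(int),rd("t8.png").astype(int); d=np.abs(a-b).sum(2)[170:250,240:310]; print("diff>60",np.argwhere(d>60).shape, (np.argwhere(d>60)+[170,240]).mean(0))
setpose([0.4825,0.1966,0.1985],[179.61,-0.213,90.105])
pts=[onz("wrist",(x/.75,y/.75),.096) for x,y in((107,85),(290,82),(286,200),(124,203))]
print(np.array(pts),np.mean(pts,0))
im=rd("w5.png"); c=im[90:290,120:420]; cv2.imwrite("pics/c11.png",np.vstack([cv2.resize(c,(600,400),interpolation=3)])[...,::-1])
E
```

```text
t3.png 57 271.8070175438597 179.2982456140351
t6.png 61 273.40983606557376 178.78688524590163
t8.png 53 273.0377358490566 178.66037735849056
t10.png 0 0 0
diff>60 (429, 2) [203.2821 275.2494]
[[0.3641 0.2582 0.096 ]
 [0.5301 0.2612 0.096 ]
 [0.5336 0.1407 0.096 ]
 [0.3635 0.1374 0.096 ]] [0.4478 0.1994 0.096 ]
```

View pics/c11.png

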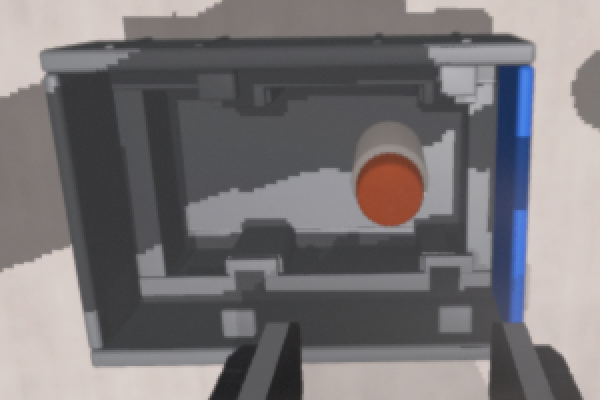

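Run:
```python
from g import *
q=lambda x,y:onz("wrist",(120+x/2,90+y/2),.096)
h0=h.P
setpose([0.4825,0.1966,0.1985],[179.61,-0.213,90.105])
for n,p in(("TL",(42,53)),("TR",(533,43)),("BL",(93,365)),("B@497",(497,358)),("TLin",(60,71)),("TRin",(525,64)),("blue bottom R",(524,322)),("blue top R",(533,64))): print(n,q(*p))
```

```text
TL [0.3626 0.2561 0.096 ]
TR [0.53   0.2598 0.096 ]
BL [0.3642 0.1358 0.096 ]
B@497 [0.5236 0.1387 0.096 ]
TLin [0.3678 0.25   0.096 ]
TRin [0.5277 0.2527 0.096 ]
blue bottom R [0.5333 0.1544 0.096 ]
blue top R [0.5305 0.2527 0.096 ]
```

>>> {"op": "jog_arm", "data": {"moves": [[[2.8,0,0],[0,0,-0.012]],[[0,0,6],[0,0,0]],[[0,0,8],[0,0,0]],[[0,0,8],[0,0,0]],[[0,0,5],[0,0,0]],[[0,0,3],[0,0,0]],[[0,0,3],[0,0,0]],[[0,0,0],[0,0,0]],[[0,0,0],[0,0,0]]]}}

```text
clock: 37.78
position: [0.4508, 0.1399, 0.1613]
orientation: [180.0, -0.0, 0.8]
contact_force: [-0.7, -0.5, -2.3]
opening: 0.079
```

>>> {"op": "jog_arm", "data": {"moves": [[[0,0,2],[0,0,0]],[[0,0,2],[0,0,0]],[[0,0,2],[0,0,0]],[[0,0,0],[0,0,0]],[[0,0,0],[0,0,0]]]}}

```text
clock: 38.2
position: [0.4507, 0.1399, 0.1552]
orientation: [180.0, 0.0, 0.8]
contact_force: [-0.2, -0.1, -2.3]
opening: 0.074
```

>>> {"op": "jog_arm", "data": {"moves": [[[0,0,2],[0,0,0]],[[0,0,1.5],[0,0,0]],[[0,0,0],[0,0,0]],[[0,0,0],[0,0,0]]]}}

```text
clock: 38.53
position: [0.4509, 0.14, 0.1519]
orientation: [-180.0, -0.0, 0.8]
contact_force: [-0.3, 1.0, -2.1]
opening: 0.079
```

Run:
```python
from h import *
np.set_printoptions(precision=4,suppress=True)
o=bot.get_obs(); print(o["position"],o["orientation"],o["contact_force"],o["torque"])
s=snap("side","s12.png"); w=snap("wrist","w12.png"); print(fit(s,"side","g",(.448,.197,np.pi),.086),fit(w,"wrist","g",(.448,.197,np.pi),.086))
cv2.imwrite("pics/c12.png",cv2.resize(s[120:250,250:450],(600,390),interpolation=2)[...,::-1])
```

```text
[0.4509 0.14   0.1519] [-179.982    -0.019     0.8177] [-0.2729  0.9502 -2.1272] [-0.0703 -0.0395  0.0233]
(array([0.4506, 0.2054, 2.9859]), np.float64(0.8889822497636802)) (array([0.4475, 0.1974, 3.1566]), np.float64(0.9690838917924449))
```

View pics/c12.png

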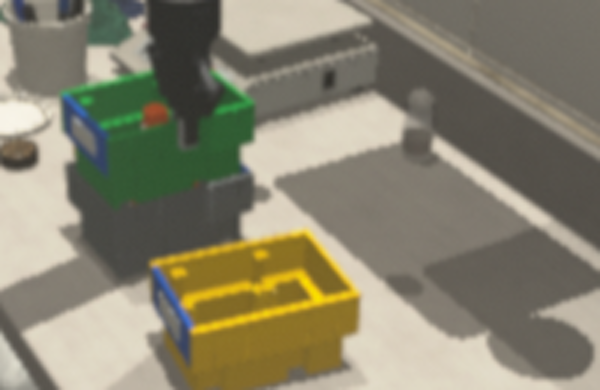

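The side view shows the green crate sitting in the grey rim, turned half round, with its blue end at -x. I'll ease it down a little more.

>>> {"op": "jog_arm", "data": {"moves": [[[0,0,1.5],[0,0,0]],[[0,0,0],[0,0,0]],[[0,0,0],[0,0,0]]]}}

```text
clock: 38.88
position: [0.4511, 0.1399, 0.1516]
orientation: [-179.9, -0.0, 0.8]
contact_force: [-2.4, -1.5, 9.1]
opening: 0.082
```

>>> {"op": "jog_arm", "data": {"moves": [[[0,0,0],[0,0,0]],[[0,0,0],[0,0,0]],[[0,0,0],[0,0,0]],[[0,0,0],[0,0,0]],[[0,0,-5],[0,0,0]],[[0,0,-15],[0,0,0]],[[0,0,-30],[0,0,0]],[[0,0,-30],[0,0,0]],[[-3,20,0],[0,0,0]],[[-3,33,0],[0,0,0]],[[-2,33,0],[0,0,0]],[[-2,29,0],[0,0,0]],[[0,0,0],[0,0,0.07]],[[0,0,0],[0,0,0.06]],[[0,0,0],[0,0,0]],[[0,0,0],[0,0,0]]], "hand": 34}}

```text
clock: 40.22
position: [0.4425, 0.0248, 0.2305]
orientation: [-180.0, -0.0, -6.5]
contact_force: [0.1, -0.1, 0.0]
opening: 0.401
```

Run:
```python
from h import *
np.set_printoptions(precision=4,suppress=True)
o=bot.get_obs(); print(o["position"],o["orientation"],o["contact_force"])
w=snap("wrist","w13.png"); s=snap("side","s13.png"); t=snap("top","t13.png")
for c,im in(("wrist",w),("side",s),("top",t)):
    print(c,"yellow",fit(im,c,"y",(.4345,-.0325,3.02),0),"green",fit(im,c,"g",(.448,.197,3.16),.086))
cv2.imwrite("pics/c13.png",np.vstack([cv2.resize(w,(480,300)),cv2.resize(t[130:275,190:450],(480,268))])[...,::-1])
```

```text
[0.4425 0.0248 0.2305] [-179.9833   -0.0151   -6.5286] [ 0.1339 -0.0654  0.0213]
wrist yellow (array([ 0.4344, -0.0327,  3.0119]), np.float64(0.9788956528844582)) green (array([0.4491, 0.1977, 3.1199]), np.float64(0.9521975080973163))
side yellow (array([ 0.4342, -0.0324,  2.959 ]), np.float64(0.9539427046411743)) green (array([0.4474, 0.2091, 2.8944]), np.float64(0.8653464815906533))
top yellow (array([ 0.434 , -0.0409,  3.0552]), np.float64(0.24297520661157024)) green (array([0.4456, 0.1991, 3.1562]), np.float64(0.9204158451335365))
```

View pics/c13.png

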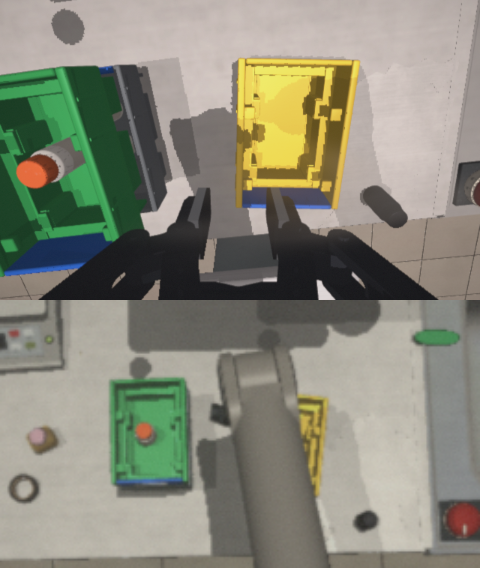

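The view shows the green crate on grey with the tub in it, and the yellow crate unmoved, its +y wall under the jaws. I'm descending to pinch it.

>>> {"op": "jog_arm", "data": {"moves": [[[0,0,10],[0,0,0.015]],[[0,0,30],[0,0,0]],[[0,0,33],[0,0,0]],[[0,0,33],[0,0,0]],[[0,0,25],[0,0,0]],[[0,0,20],[0,0,0]],[[0,0,10],[0,0,0]],[[0,0,5],[0,0,0]],[[0,0,0],[0,0,0]],[[0,0,0],[0,0,0]]]}}

```text
clock: 41.2
position: [0.4432, 0.0248, 0.0649]
orientation: [-180.0, -0.1, -7.5]
contact_force: [0.5, 0.5, 0.1]
opening: 0.399
```

>>> {"op": "jog_arm", "data": {"moves": [[[0,0,0],[0,0,0]],[[0,0,0],[0,0,0]],[[0,0,0],[0,0,0]],[[0,0,0],[0,0,0]],[[0,0,0],[0,0,0]],[[0,0,0],[0,0,0]],[[0,0,0],[0,0,0]],[[0,0,0],[0,0,0]]], "hand": 0, "squeeze": 80}}

```text
clock: 41.87
position: [0.4434, 0.0244, 0.0656]
orientation: [-180.0, -0.1, -7.5]
contact_force: [-1.5, -1.0, 5.0]
opening: 0.08
```

>>> {"op": "jog_arm", "data": {"moves": [[[0,0,-5],[0,0,0]],[[0,0,-15],[0,0,0]],[[0,0,-25],[0,0,0]],[[0,0,-30],[0,0,0]],[[0,0,-30],[0,0,0]],[[0,0,-30],[0,0,0]],[[0,0,-30],[0,0,0]],[[0,0,-30],[0,0,0]],[[0,0,-20],[0,0,0]],[[0,0,0],[0,0,-0.041]],[[0,0,0],[0,0,-0.08]],[[0,0,0],[0,0,-0.12]],[[0,0,0],[0,0,-0.12]],[[0,0,0],[0,0,-0.12]],[[0,0,0],[0,0,-0.12]],[[0,0,0],[0,0,-0.12]],[[0,0,0],[0,0,-0.12]],[[0,0,0],[0,0,-0.12]],[[0,0,0],[0,0,-0.12]]]}}

```text
clock: 43.45
position: [0.4417, 0.0246, 0.2794]
orientation: [-179.9, -0.0, 54.8]
contact_force: [0.4, 0.3, -1.9]
opening: 0.08
```

>>> {"op": "jog_arm", "data": {"moves": [[[0,0,0],[0,0,-0.12]],[[0,0,0],[0,0,-0.12]],[[0,0,0],[0,0,-0.12]],[[0,0,0],[0,0,-0.12]],[[0,0,0],[0,0,-0.12]],[[0,0,0],[0,0,-0.12]],[[0,0,0],[0,0,-0.12]],[[0,0,0],[0,0,-0.12]],[[0,0,0],[0,0,-0.12]],[[0,0,0],[0,0,-0.12]],[[0,0,0],[0,0,-0.12]],[[0,0,0],[0,0,-0.12]],[[0,0,0],[0,0,-0.12]],[[0,0,0],[0,0,-0.12]],[[0,0,0],[0,0,-0.12]],[[0,0,0],[0,0,-0.12]],[[0,0,0],[0,0,-0.12]],[[0,0,0],[0,0,-0.12]],[[0,0,0],[0,0,-0.04]],[[0,0,0],[0,0,0]]]}}

```text
clock: 45.12
position: [0.4419, 0.0245, 0.2793]
orientation: [180.0, -0.0, -179.5]
contact_force: [-0.0, 0.5, -2.6]
opening: 0.076
```

Run:
```python
from h import *
np.set_printoptions(precision=4,suppress=True)
o=bot.get_obs(); print(o["position"],o["orientation"],o["contact_force"],o["joints"],o["opening"])
w=snap("wrist","w14.png"); s=snap("side","s14.png"); t=snap("top","t14.png")
p=o["position"]
for c,im in(("wrist",w),("top",t)):
    print(c,"yellow",fit(im,c,"y",(p[0],p[1]+.058,0),p[2]-.066),"green",fit(im,c,"g",(.448,.197,3.16),.086))
cv2.imwrite("pics/c14.png",np.vstack([cv2.resize(w,(480,300)),cv2.resize(s[80:230,240:480],(480,300))])[...,::-1])
```

```text
[0.4419 0.0245 0.2793] [ 179.969    -0.0239 -179.4637] [-0.0004  0.4643 -2.5941] [-56.5018  -2.9202  46.5892 111.6689   2.2152  70.3709  79.8414] 0.07645260394070004Traceback (most recent call last):
  File "<stdin>", line 7, in <module>
  File "h.py", line 46, in fit
    cs=cv2.findContours(m,0,2)[0]; cn=max(cs,key=cv2.contourArea)
                                      ~~~^^^^^^^^^^^^^^^^^^^^^^^^
ValueError: max() iterable argument is empty
```

>>> {"op": "jog_arm", "data": {"moves": [[[-1,12,0],[0,0,0]],[[-1,25,0],[0,0,0]],[[-1,28,0],[0,0,0]],[[-1,25,0],[0,0,0]],[[-1,17,0],[0,0,0]],[[0,8,0],[0,0,0]],[[0,0,0],[0,0,0]],[[0,0,0],[0,0,0]]]}}

```text
clock: 45.93
position: [0.4464, 0.1389, 0.2791]
orientation: [-179.9, -0.0, -179.5]
contact_force: [0.6, 0.3, -2.3]
opening: 0.071
```

Run:
```python
from h import *
np.set_printoptions(precision=4,suppress=True)
o=bot.get_obs(); print(o["position"],o["orientation"],o["contact_force"],o["opening"])
w=snap("wrist","w14.png"); s=snap("side","s14.png"); t=snap("top","t14.png")
cv2.imwrite("pics/c14.png",np.vstack([cv2.resize(w,(480,300)),cv2.resize(s[80:230,240:480],(480,300))])[...,::-1])
p=o["position"]
for c,im in(("wrist",w),("top",t)):
  for nm,g,z in(("y",(p[0],p[1]+.058,0.01),p[2]-.066),("g",(.448,.198,3.156),.086)):
    try: print(c,nm,fit(im,c,nm,g,z))
    except Exception as e: print(c,nm,"no")
```

```text
[0.4464 0.1389 0.2791] [-179.9254   -0.0196 -179.5282] [ 0.6127  0.2856 -2.3385] 0.07145821650268212
wrist y (array([0.4491, 0.1957, 0.0058]), np.float64(0.9704173440546624))
wrist g no
top y (array([ 0.4461,  0.206 , -0.0098]), np.float64(0.42970827970827963))
top g (array([0.448, 0.198, 3.156]), np.float64(0.0))
```

View pics/c14.png

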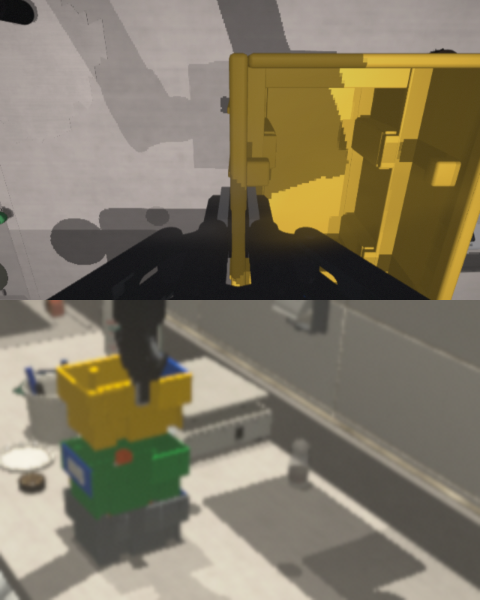

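The side view shows the yellow crate held level over green, its blue end at +x. I'll confirm the stack hasn't moved before lowering.

Run:
```python
from g import *
a,b=[cv2.cvtColor(rd(f),cv2.COLOR_RGB2GRAY)[175:225,265:340].astype(np.float32) for f in("s13.png","s14.png")]
print(cv2.phaseCorrelate(a,b), np.abs(a-b).mean())
for f in("s13.png","s14.png"):
    h_=cv2.inRange(cv2.cvtColor(rd(f),cv2.COLOR_RGB2HSV),(100,100,50),(125,255,255)); h_[:150]=0;h_[200:]=0;h_[:,:262]=0;h_[:,300:]=0
    ys,xs=np.nonzero(h_);print(f,len(xs),xs.mean(),ys.mean())
```

```text
((0.20983686855025496, 0.0860111242495023), 0.5615982185363769) 25.908
s13.png 83 279.0 161.87951807228916
s14.png 70 279.3 162.77142857142857
```

>>> {"op": "jog_arm", "data": {"moves": [[[0,1.5,0],[0,0,-0.006]],[[0,0,6],[0,0,0]],[[0,0,8],[0,0,0]],[[0,0,6],[0,0,0]],[[0,0,0],[0,0,0]],[[0,0,0],[0,0,0]]]}}

```text
clock: 46.58
position: [0.4459, 0.141, 0.2586]
orientation: [-179.9, -0.1, -179.2]
contact_force: [0.6, -0.4, -1.9]
opening: 0.075
```

>>> {"op": "jog_arm", "data": {"moves": [[[-1,-0.6,0],[0,0,0]],[[0,0,6],[0,0,0]],[[0,0,4],[0,0,0]],[[0,0,3],[0,0,0]],[[0,0,2],[0,0,0]],[[0,0,0],[0,0,0]],[[0,0,0],[0,0,0]]]}}

```text
clock: 47.17
position: [0.4473, 0.1407, 0.2442]
orientation: [-180.0, -0.0, -179.1]
contact_force: [0.9, -0.3, -1.9]
opening: 0.08
```

>>> {"op": "jog_arm", "data": {"moves": [[[0,0,2],[0,0,0]],[[0,0,1.5],[0,0,0]],[[0,0,0],[0,0,0]],[[0,0,0],[0,0,0]]]}}

```text
clock: 47.5
position: [0.4473, 0.1408, 0.2408]
orientation: [180.0, -0.0, -179.1]
contact_force: [0.1, -0.4, -2.2]
opening: 0.076
```

>>> {"op": "jog_arm", "data": {"moves": [[[0,0,1.5],[0,0,0]],[[0,0,1.5],[0,0,0]],[[0,0,0.8],[0,0,0]],[[0,0,0],[0,0,0]],[[0,0,0],[0,0,0]]]}}

```text
clock: 47.92
position: [0.4477, 0.1408, 0.2376]
orientation: [180.0, 0.0, -179.2]
contact_force: [-0.5, -1.3, 3.8]
opening: 0.082
```

It touched down exactly at the predicted height. I'm releasing and backing off.

>>> {"op": "jog_arm", "data": {"moves": [[[0,0,0],[0,0,0]],[[0,0,0],[0,0,0]],[[0,0,0],[0,0,0]],[[0,0,0],[0,0,0]],[[0,0,-5],[0,0,0]],[[0,0,-15],[0,0,0]],[[0,0,-25],[0,0,0]],[[0,0,-25],[0,0,0]],[[0,0,-20],[0,0,0]],[[0,-20,0],[0,0,0]],[[0,-33,0],[0,0,0]],[[0,-33,0],[0,0,0]],[[0,-33,0],[0,0,0]],[[0,-33,0],[0,0,0]],[[0,-33,0],[0,0,0]],[[0,-20,0],[0,0,0]],[[0,0,0],[0,0,0]],[[0,0,0],[0,0,0]]], "hand": 34}}

```text
clock: 49.42
position: [0.4504, -0.0652, 0.3273]
orientation: [179.9, 0.0, -179.3]
contact_force: [0.1, 0.4, 0.1]
opening: 0.399
```

Run:
```python
from h import *
np.set_printoptions(precision=4,suppress=True)
o=bot.get_obs(); print(o["position"],o["contact_force"],o["clock"])
w=snap("wrist"); s=snap("side","s15.png"); t=snap("top","t15.png")
cv2.imwrite("pics/c15.png",np.vstack([cv2.resize(s[80:230,240:480],(480,300)),cv2.resize(t[130:275,190:450],(480,268))])[...,::-1])
for c,im in(("top",t),("side",s),("wrist",w)):
  for nm,g,z in(("y",(.448,.198,.01),.172),("g",(.448,.198,3.156),.086)):
    try: print(c,nm,fit(im,c,nm,g,z))
    except Exception as e: print(c,nm,"no")
for n in("crate_top_mark",): 
    a=[bot.tip_of(n,c) for c in("top","side")]; print(n,tri(("top",a[0][0]["at"]),("side",a[1][0]["at"])) if all(a) else a)
```

```text
[ 0.4504 -0.0652  0.3273] [0.0512 0.4011 0.1231] 49.4167
top y (array([0.4475, 0.1982, 0.0111]), np.float64(0.9406337562931407))
top g (array([0.4704, 0.2089, 3.185 ]), np.float64(0.013352469309823367))
side y (array([ 0.4507,  0.2072, -0.0631]), np.float64(0.9479563029335952))
side g (array([0.4513, 0.193 , 2.7645]), np.float64(0.5040447203633529))
wrist y (array([ 0.5111,  0.2523, -0.6718]), np.float64(0.8405502716309006))
wrist g (array([0.4424, 0.2007, 3.202 ]), np.float64(0.5405142310869939))
crate_top_mark [0.5272 0.1958 0.2685]
```

View pics/c15.png

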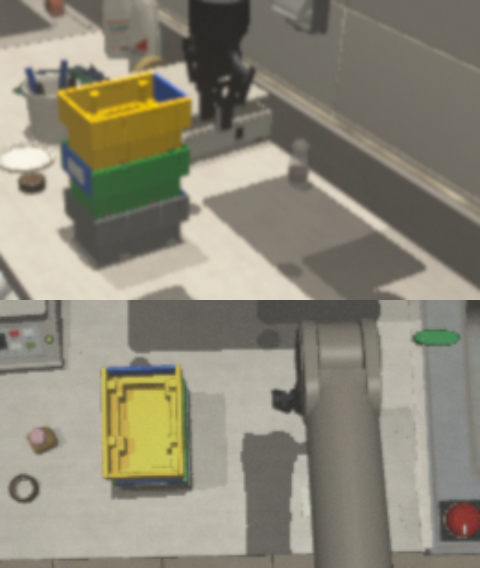

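The stack stands level with blue ends alternating, and the yellow mark's height of 0.2685 matches the expected 0.268. I'm handing in.

```bash
python3 -c "
from rig import bot
print(bot.close_job())"
```

```text
the job is handed in; nothing more can be done
None
```

The job is handed in, and the checks I could make before that support all three steps being met; no verdict is reported.

**What I did**
- I lifted the green crate out of the grey one, turned it half round and set it aside.
- There were three tubs. Two weighed in at about 2.3–2.6 N, so they are full and went into the grey crate. The third read under 1 N, so it is empty and went into the green crate.
- I stood the turned green crate on the grey one, then the turned yellow crate on the green one, and moved the arm clear. That took about 49 s of the 210 s allowed.

**Last checks**
- **Height:** the yellow crate touched down at the height worked out for it. Its blue-end mark triangulated to 0.2685 m, against 0.268 m expected.
- **Position:** the top-view fit puts the yellow crate at (0.4475, 0.198) with yaw 0.011 rad. The green crate was last measured at about (0.448, 0.198) with yaw π + 0.015 rad.
- **Appearance:** the pictures show the stack level with its blue ends alternating. The amber jar and nail brush are where they started.

**What disagreed or was not checked**
- The coarse side-camera fits were up to about 1 cm off in position and put the yaw off by 0.07 to 0.25 rad, so I relied on the wrist and top cameras instead.
- The last fits of the green crate failed because the yellow crate covers it. The tubs can't be seen in the finished stack either. I last saw them upright before the crates above were placed.
- The first full tub met about 13 N of contact on the way into the grey crate. It was released without further trouble.

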